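# Shut the swab jar, then hold the nail brush under the tap

### The job

The nail brush needs rinsing: first lower the swab jar's open lid until it is fully shut, so that no water splashes onto the swabs, then draw the brush out of its cup and hold it under the tap's spout, level, bristles facing up with their middle right below the outlet, the whole brush above the basin's rim, neither it nor the robot touching tap or basin. Finish holding it there in the gripper, still, for the water to be turned on. Leave the cup standing in its place and everything else undisturbed.

Things in the scene. Friction and masses are not known exactly. Their poses are not given: they have to be found in the camera images.
- tiers: bamboo two-tier stand, fixed; origin under its centre, x to the back, y left. Lower tray 250 (x) by 340 (y) mm, floor 20 above the counter, rim 28. Upper tier over the rear half only (x 0 to +125), its top at 102, rim 113. Cup and cream jar stand on the open front half at x -62, y +95 and -95 (either way round), swab jar and hair clip on the upper tier at y +85 and -85 (either way round)
- jar: square swab jar of clear glass with white cotton swabs, fixed on the upper tier, 80 by 80 by 70 mm high without lid; origin under its centre, x points to its hinge side (the back), y along the hinge
- swab_lid (a joint): hinge of the jar's lid in rad: 0 shut flat, 1.57 upright, at most 1.95 leaning back; starts 1.45 to 1.9. Stiff hinge: the lid stays where it is left, 1 to 2 N at its edge moves it, so it must be pushed all the way down. Bamboo lid 84 by 84 by 10 mm with a 10 mm lip at its front edge; its upper face lies 11 mm above the hinge axis when shut
- lid_hinge (a point): middle of the lid's hinge axis, at the top of the jar's rear wall, 172 mm above the counter; the lid turns about the jar's y axis through this point, and shut reaches 86 mm from it towards the jar's -x (plus the lip)
- lid_edge (a point): middle of the lid's free edge on its upper (outer) face: 86 mm along the lid from the hinge axis and 11 mm above it when shut; it rises and goes back as the lid opens
- cup: plain white ceramic cup, loose, 66 mm outside diameter, 58 mm inside, 95 mm high, inner floor 5 mm above its underside, 320 g; origin at the centre of its underside, z up; stands on the lower tray
- brush: plastic nail brush, head down in the cup, leaning 15 to 20 deg with its back on the rim. Origin: centre of the head plate, 54 mm up at the start; x from handle to head end, z where the bristles face (at the start away from the robot within 65 deg), y across. Head plate 56 by 32 by 10 mm (z -5 to 5), bristles 50 by 28, z 5 to 18; handle x -28 to -142, 20 wide (y), 12 thick (z), its end 190 mm up
- bristles (a point): middle of the bristle tips, on the brush at x 0, y 0, z +18 mm
- brush_tip (a point): middle of the head's end, on the brush at x +28 mm (the low end in the cup)
- basin: round white ceramic countertop basin, fixed, 368 mm across, rim 115 mm above the counter; origin under its centre on the counter
- tap: tall steel single-lever mixer, fixed on the counter behind the basin; origin on the counter's level straight below its outlet. Its upright column (46 mm thick, 318 mm high) stands 150 mm from there along +x; the straight spout (24 mm thick) runs from the column's top along -x to the outlet; the lever lies above the spout, up to 335 mm
- spout (a point): centre of the spout's downward outlet, 150 mm from the column's axis, 250 mm above the counter; the water would fall straight down from here
- hair_clip: brown claw hair clip, loose, 80 by 45 by 60 mm, on the upper tier; origin under its centre
- nail_file: steel nail file with black handle, loose, 103 mm long, 13 wide, 6 thick, lying in the middle of the lower tray's front half; origin under its centre
- cream_jar: round amber glass cream jar, loose, 52 mm across, 42 mm high, on the lower tray; origin under its centre
- pump_bottle: amber pump soap bottle, loose, 64 mm across, 169 mm high, on the counter left of the tiers; origin under its centre
- soap_dish: ceramic soap dish with a bar of soap, loose, 85 by 120 by 34 mm, on the counter right of the basin; origin under its centre
- deodorant: deodorant stick, loose, 38 mm across, 102 mm high, on the counter left of the tiers; origin under its centre
Things that resemble listed ones, but are neither listed nor needed, are in the scene too. What is shaped like the cup but green or orange is not meant. Of the things that look like the brush, the larger one is meant.

How it is judged:
By the outcome, as a careful person would: the job done as asked, in the order asked, and still so for the second after the job is handed in, while the arm keeps its last pose, push and grip.
It also fails if it takes over 64 s, if anything falls off the work surface, if the arm or the gripper's body presses on something with over 40 N, if the wrist force passes 120 N, or if a joint passes its speed limit or range.

### The arm

A 7-joint arm with a two-finger parallel gripper is mounted at the origin on the work surface. World frame = base frame: x ahead of the robot, y to its left, z up, the work surface at z = 0. Lengths are in m, angles in rad, forces in N, time in s.
With the tool pointing down it reaches from about 0.425 to 0.925 m from the base axis. Payload 6.8 kg.
Tool frame: the origin (TCP) lies on the centre line of the jaws, within the pads' length; the fingertips stand 11 mm ahead of it and the grasp point (between the pads) lies 8 mm behind it; z points along the fingers, y is the direction in which the jaws open and shut (so a half turn about z gives the same grasp; the last joint's range is limited). The gripper opens to 85 mm and grips with 20 to 120 N. Pads are 22 mm wide; open, the fingers measure 114 mm over their backs; the gripper's body (76 mm by 85 mm) begins 54 mm behind the grasp point. The pads swing forward as they close: fully open they stand 13 mm farther back than shut.
Start: joints at [1.197, 0.477, 0.022, 1.555, -0.011, 1.109, -0.083], TCP at [0.177, -0.651, 0.242] pointing down, gripper open.
Joint ranges: [-2.96, 2.96], [-0.34, 2.1], [-1.41, 1.46], [0.24, 2.44], [-1.37, 4.51], [0.17, 1.92], [-2.96, 2.96]. Speed limits (rad/s): [2.39, 2.39, 3.14, 3.14, 3.14, 3.14, 3.14].

### API

Orientations are given as a rotation vector (axis times angle).
In Python, from bench import r gives the robot as it stands.
- The arm moves only by the tool send_rows, never from a script. Its argument "deltas" is a list of rows, each a list of 7 numbers: the opening, from 0 (shut) to 1 (fully open), then the shift along the tool's x, y, z as a fraction of full scale, then the turn, a rotation vector about the tool's x, y, z as a fraction of full scale. In form: [[hand, x, y, z, ax, ay, az], ...]. A call has 1 to 20 rows; each row is the pose to reach, as a shift and turn from the pose commanded when the call began, along the tool's axes at that moment, turning the shorter way round; what a row does not reach only later rows make up. Full scale, the value 1, is 150 mm for a shift and 180 degrees for a turn. A row lasts 1/12 s, in which the tool goes at most 41.7 mm and 7.16 degrees, less where a joint would pass 70% of its speed; a pose out of reach is approached as far as the arm can. A call with a number of a shift or a turn outside -1 to 1 is refused whole. A call with a gripper value outside its range is refused whole. The fingers move at their own pace and stop on an object; "squeeze" is the grip in N (left out, the last holds). Time passes only in rows, so rows that repeat a pose let the fingers close. It gives the time, the measured TCP pose, the force and the opening at its end, in the units of the state.
- r.get_obs(): the state, without advancing time (a new reading comes with each control period).
- r.grab_frame(name): name is "scene" or "top" or "wrist"; returns a dict with "pixels" (400x640x3 uint8, red, green, blue), "camera_matrix" (3x3 intrinsics, pixels), "rvec" (rotation vector, rad) and "tvec" (3), from world to camera coordinates, as OpenCV has them. Camera axes: x right, y down, z forward; pixel columns grow to the right and rows downward; lengths in m; the calibration is good to about 2 mm. A picture is of the moment at which its call begins. There is no depth.
- r.hand_in(): hands the job in, once; it reports no verdict.
The state is a dict: "clock": time; "joints": joint angles; "qvel": joint speeds; "tau": joint torques, N m; "tcp_pos": TCP position; "orientation": TCP orientation; "contact_force": force on the tool from outside, world axes, zero at the start; "moment": the same for the moment, N m; "grip_width": finger opening in m.
Only numpy, scipy, OpenCV 4.12 (cv2) and the standard library are available. Lean on these libraries where they do the work, as an engineer would, in place of code of your own. Each camera call takes 0.05 s, during which the arm holds its last target. There are 200 camera calls.

## Working session

There is one attempt and no reset: what is moved stays moved. The work goes in short steps, Python scripts to look and compute and a tool call to move; the robot and the scene stay as the last step left them, time stands still between calls to the robot, and variables do not carry over. Pictures are saved under pics/ and viewed, about 8 in all and at most 12, crops included, and the job is handed in when it is done.

Besides the shell and the picture viewer there is one more tool, called after "Call:" as a command line: name --pt "numbers of a row" for each row, then --argument value for the rest. send_rows: Moves the arm, as the interface text tells. Shift numbers are shares of 150 mm and turn numbers shares of 180 degrees, none past 1 either way. Its arguments: {"type":"object","properties":{"deltas":{"type":"array","items":{"type":"array","items":{"type":"number"}}},"squeeze":{"type":"number"}},"required":["deltas"]}

```bash
mkdir -p pics; ls
cat > h.py <<'E'
import numpy as np, cv2
from scipy.spatial.transform import Rotation as R
from bench import r
def cam(n):
    f=r.grab_frame(n); 
    return f
def ray(f,u,v):
    M=cv2.Rodrigues(np.array(f["rvec"],float))[0]; t=np.array(f["tvec"],float).ravel()
    d=M.T@np.linalg.solve(np.array(f["camera_matrix"]),[u,v,1.]); return -M.T@t,d/np.linalg.norm(d)
def plane(f,u,v,z):
    o,d=ray(f,u,v); return o+d*(z-o[2])/d[2]
def tri(f1,p1,f2,p2):
    o1,d1=ray(f1,*p1);o2,d2=ray(f2,*p2)
    s=np.linalg.lstsq(np.c_[d1,-d2],o2-o1,rcond=None)[0]
    a=o1+s[0]*d1;b=o2+s[1]*d2; return (a+b)/2,np.linalg.norm(a-b)
def proj(f,P):
    return cv2.projectPoints(np.atleast_2d(np.array(P,float)),np.array(f["rvec"],float),np.array(f["tvec"],float),np.array(f["camera_matrix"],float),None)[0][:,0]
def save(f,name,crop=None,s=1):
    im=f["pixels"][:,:,::-1]
    if crop: x0,y0,x1,y1=crop; im=im[y0:y1,x0:x1]
    cv2.imwrite("pics/"+name,cv2.resize(im,None,fx=s,fy=s,interpolation=cv2.INTER_CUBIC))
E
python3 - <<'E'
from h import *
import pickle
o=r.get_obs();print({k:np.round(v,3) for k,v in o.items()})
fs={n:cam(n) for n in("scene","top")}
pickle.dump(fs,open("f0.pkl","wb"))
for n in fs: save(fs[n],n+"0.png",None,1.25); print(n,ray(fs[n],320,200))
E
```

```text
pics
{'clock': np.float64(0.0), 'joints': array([ 1.197,  0.478,  0.022,  1.556, -0.011,  1.109, -0.083]), 'qvel': array([ 0.   ,  0.001,  0.001, -0.   ,  0.001, -0.002,  0.001]), 'tau': array([-0.0000e+00, -5.9644e+01,  1.6080e+00, -2.8119e+01,  1.2000e-02,
        9.0000e-03, -0.0000e+00]), 'tcp_pos': array([ 0.177, -0.651,  0.241]), 'orientation': array([-3.112e+00, -4.160e-01,  1.000e-03]), 'contact_force': array([-0.321, -0.662, -0.49 ]), 'moment': array([ 0.009,  0.042, -0.004]), 'grip_width': np.float64(0.085)}
scene (array([1.07909999, 0.64940156, 1.1147482 ]), array([-0.47858316, -0.50384956, -0.71909233]))
top (array([ 0.33602273, -0.06463375,  1.75765318]), array([ 0.05412349,  0.0072557 , -0.99850789]))
```

View pics/scene0.png

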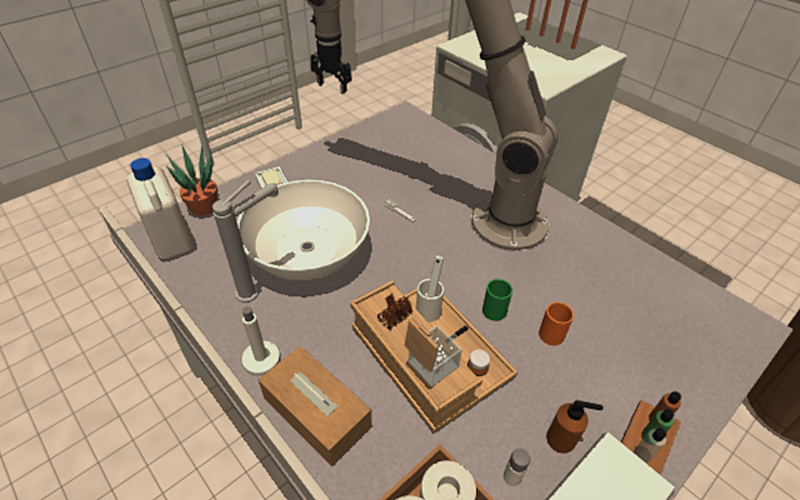

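View pics/top0.png

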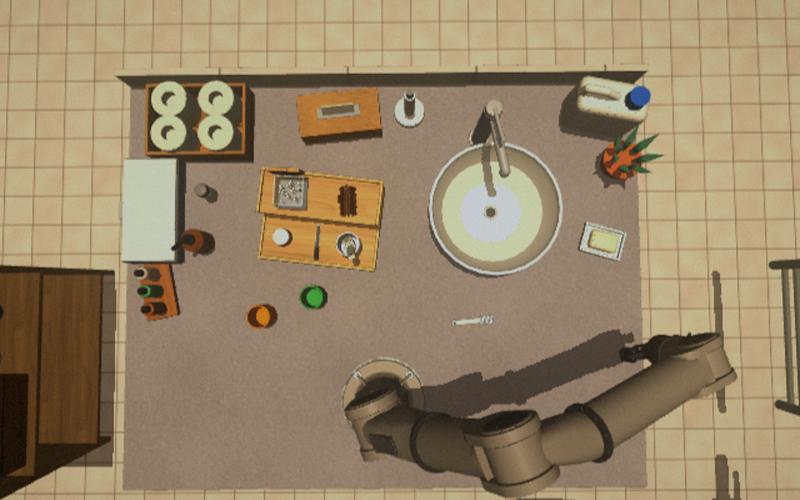

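The scene view shows the stand at about (435,350), with the brush in the white cup (430,295), the open lid (420,340) and the tap spout (275,190). In the top view the tiers span (258–384,168–271), the cup is at (348,244), the jar at (290,192), the spout tip at (505,173) and the column at (494,106).

Run:
```python
from h import *
import pickle
fs=pickle.load(open("f0.pkl","rb")); t=fs["top"]; s=fs["scene"]
q=lambda u,v,z:plane(t,u/1.25,v/1.25,z)
for n,u,v,z in [("RL",263,168,.113),("RR",384,181,.113),("FR",377,271,.028),("FL",258,259,.028),("coltop",494,106,.318),("spouttip",505,173,.26),("basinL",429,211,.115),("basinR",562,209,.115),("basinB",495,143,.115),("basinF",495,276,.115),("cup",348,244,.12)]:
    print(n,np.round(q(u,v,z),3))
a=t["pixels"][125:225,190:320,::-1]; b=s["pixels"][190:350,270:425,::-1]; c=t["pixels"][70:230,330:460,::-1]; d=s["pixels"][120:250,160:305,::-1]
def up(x,sx): return cv2.resize(x,None,fx=sx,fy=sx,interpolation=cv2.INTER_CUBIC)
out=np.zeros((600,800,3),np.uint8)
A=up(a,3);B=up(b,2.5)
out[:300,:390]=A; out[:400,400:400+B.shape[1]]=B
C=up(d,2); out[310:310+C.shape[0],:C.shape[1]]=C[:290]
C=up(t["pixels"][75:165,360:430,::-1],2); out[410:590,420:560]=C
cv2.imwrite("pics/m1.png",out)
```

```text
RL [0.655 0.323 0.113]
RR [ 0.616 -0.01   0.113]
FR [0.37  0.014 0.028]
FL [0.407 0.356 0.028]
coltop [ 0.762 -0.285  0.318]
spouttip [ 0.608 -0.318  0.26 ]
basinL [ 0.531 -0.133  0.115]
basinR [ 0.534 -0.497  0.115]
basinB [ 0.718 -0.317  0.115]
basinF [ 0.352 -0.311  0.115]
cup [0.442 0.089 0.12 ]
```

View pics/m1.png

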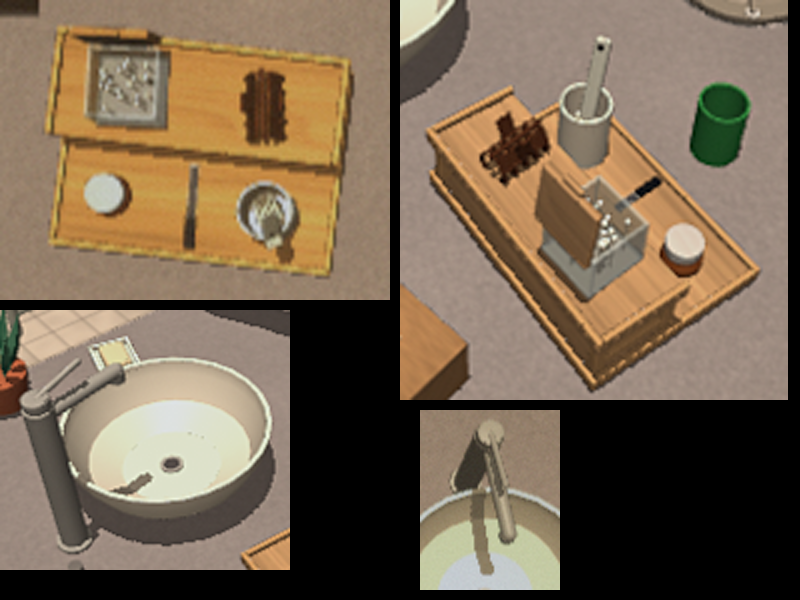

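Crops: the tier corners, jar mouth (A 128,88), cup (A 266,211), handle end (B 601,43; A 272,240) and spout tip are all clear. I'll triangulate these.

Run:
```python
from h import *
import pickle
fs=pickle.load(open("f0.pkl","rb")); t=fs["top"]; s=fs["scene"]
A=lambda x,y:(190+x/3,125+y/3); B=lambda x,y:(270+(x-400)/2.5,190+y/2.5); D=lambda x,y:(160+x/2,120+(y-310)/2); C=lambda x,y:(360+(x-420)/2,75+(y-410)/2)
c=[plane(t,*A(*p),z) for p,z in [((60,27),.113),((350,60),.113),((330,273),.028),((52,245),.028)]]
o=np.mean(c,0); y=(c[0]-c[1]+c[3]-c[2])[:2]; yaw=np.arctan2(-y[0],y[1]); print("tiers",o,np.degrees(yaw),[np.linalg.norm((c[i]-c[(i+1)%4])[:2]) for i in range(4)])
ex=np.array([np.cos(yaw),np.sin(yaw)]); ey=np.array([-ex[1],ex[0]])
T=lambda a,b:o[:2]+a*ex+b*ey
print("cup exp",T(-.062,-.095),"jar row y+.085",T(.062,.085))
print("cup top",plane(t,*A(266,211),.115),"jar top",plane(t,*A(127,88),.172))
print("cup tri",tri(t,A(266,211),s,B(586,103)))
print("handle end",tri(t,A(272,240),s,B(601,43)))
print("spout tip",tri(t,C(509,541),s,D(122,373)),"column",tri(t,C(490,428),s,D(38,402)))
# jar corners
for p in [(88,47),(168,52),(163,130),(87,125)]: print("jarc",plane(t,*A(*p),.172))
# basin ellipse
im=cv2.cvtColor(t["pixels"],cv2.COLOR_RGB2HSV)
for n,p in {"lidtopR":((157,34),(558,163))}.items(): print(n,tri(t,A(*p[0]),s,B(*p[1])))
R0=R.from_rotvec(r.get_obs()["orientation"]).as_matrix();print(R0.round(3))
```

```text
tiers [0.51321915 0.17240101 0.0705    ] -6.60992860269225 [np.float64(0.3355435058385677), np.float64(0.24374568675146085), np.float64(0.3348394730926104), np.float64(0.24861438237625877)]
cup exp [0.44069589 0.08516927] jar row y+.085 [0.58459131 0.24969923]
cup top [0.44214481 0.0883451  0.115     ] jar top [0.57586175 0.23631842 0.172     ]
cup tri (array([0.44161679, 0.09045283, 0.10560263]), np.float64(0.003350248323325228))
handle end (array([0.40620304, 0.07603755, 0.17804984]), np.float64(0.00012527836075371167))
spout tip (array([ 0.60126682, -0.3196256 ,  0.25340808]), np.float64(0.003840303813695528)) column (array([ 0.76124424, -0.2816687 ,  0.31053821]), np.float64(0.012148003803324816))
jarc [0.62192244 0.27965629 0.172     ]
jarc [0.61559054 0.19104608 0.172     ]
jarc [0.52888281 0.19644326 0.172     ]
jarc [0.53512006 0.28036076 0.172     ]
lidtopR (array([0.6140645 , 0.19894825, 0.24642944]), np.float64(0.022529075059388035))
[[ 0.965  0.263 -0.001]
 [ 0.263 -0.965  0.002]
 [-0.    -0.002 -1.   ]]
```

Call:
send_rows --pt "0 0 0 -1 0 0 0" --pt "0 0 0 -1 0 0 0" --pt "0 0 0 -1 0 0 0" --pt "0 0.5 -0.5 -1 0 0 0" --pt "0 0.5 -0.5 -1 0 0 0" --pt "0 1 -1 -1 0 0 0" --pt "0 1 -1 -1 0 0 0" --pt "0 1 -1 -1 0 0 0" --pt "0 1 -1 -1 0 0 0" --squeeze 20

```text
clock: 0.85
tcp_pos: [0.2879, -0.4606, 0.3929]
orientation: [-3.11, -0.431, -0.004]
contact_force: [0.7, 0.1, 1.1]
grip_width: -0.0001
```

```bash
python3 -c "
from h import *
o=r.get_obs();print(o['clock'],np.round(o['joints'],3),np.round(o['tcp_pos'],3))"
```

```text
0.85 [ 0.966  0.154 -0.076  1.66   0.009  1.329 -0.407] [ 0.288 -0.461  0.393]
```

Call:
send_rows --pt "0 0.5 -0.5 -0.35 0 0 0" --pt "0 0.5 -0.5 -0.35 0 0 0" --pt "0 1 -1 -0.35 0 0 0" --pt "0 1 -1 -0.35 0 0 0" --pt "0 1 -1 -0.35 0 0 0" --pt "0 1 -1 -0.35 0 0 0"

```text
clock: 1.35
tcp_pos: [0.3913, -0.2769, 0.4457]
orientation: [-3.111, -0.429, -0.004]
contact_force: [0.7, 0.2, -0.6]
grip_width: -0.0001
```

Call:
send_rows --pt "0 1 -1 0 0 0 0" --pt "0 1 -1 0 0 0 0" --pt "0 1 -1 0 0 0 0" --pt "0 1 -1 0 0 0 0" --pt "0 1 -1 0 0 0 0" --pt "0 1 -1 0 0 0 0"

```text
clock: 1.85
tcp_pos: [0.4957, -0.0906, 0.4446]
orientation: [-3.108, -0.434, -0.002]
contact_force: [-0.7, 0.6, 0.6]
grip_width: -0.0001
```

Call:
send_rows --pt "0 1 -1 0 0 0 0" --pt "0 1 -1 0 0 0 0" --pt "0 1 -1 0 0 0 0" --pt "0 1 -1 0 0 0 0" --pt "0 1 -1 0 0 0 0" --pt "0 1 -1 0 0 0 0"

```text
clock: 2.35
tcp_pos: [0.5996, 0.0932, 0.4431]
orientation: [-3.107, -0.431, 0.002]
contact_force: [-1.7, 0.2, 0.1]
grip_width: 0.0002
```

Run:
```python
from h import *
o=r.get_obs();print(o['clock'],np.round(o['joints'],3),np.round(o['tcp_pos'],3),R.from_rotvec(o['orientation']).as_matrix().round(3))
```

```text
2.35 [ 0.183  0.304 -0.583  1.401  0.161  1.487 -1.688] [0.6   0.093 0.443] [[ 0.962  0.272 -0.002]
 [ 0.272 -0.962  0.005]
 [-0.001 -0.005 -1.   ]]
```

Call:
send_rows --pt "0 0.98 -0.64 0 0 0 0.124" --pt "0 0.98 -0.64 0 0 0 0.124" --pt "0 0.98 -0.64 0 0 0 0.124" --pt "0 0.98 -0.64 0 0 0 0.124" --pt "0 0.98 -0.64 0 0 0 0.124" --pt "0 0.98 -0.64 0 0 0 0.124" --pt "0 0.98 -0.64 0 0 0 0.124"

```text
clock: 2.93
tcp_pos: [0.7154, 0.2164, 0.4435]
orientation: [3.135, -0.193, -0.003]
contact_force: [0.4, -1.4, -0.5]
grip_width: 0.0001
```

Run:
```python
from h import *
import pickle
o=r.get_obs();print(o['clock'],np.round(o['joints'],3),np.round(o['tcp_pos'],3),R.from_rotvec(o['orientation']).as_matrix().round(3))
fs={n:cam(n) for n in("scene","top","wrist")}
pickle.dump(fs,open("f1.pkl","wb"))
out=np.zeros((600,800,3),np.uint8)
s=fs["scene"]["pixels"][170:330,290:430,::-1]; out[:400,:350]=cv2.resize(s,None,fx=2.5,fy=2.5,interpolation=cv2.INTER_CUBIC)
w=fs["wrist"]["pixels"][:,:,::-1]; out[:275,358:798]=cv2.resize(w,(440,275),interpolation=cv2.INTER_AREA)
cv2.imwrite("pics/m2.png",out)
```

```text
2.9333 [-0.116  0.569 -0.497  1.007  0.26   1.623 -2.226] [0.715 0.216 0.443] [[ 0.992 -0.123 -0.002]
 [-0.123 -0.992 -0.001]
 [-0.002  0.001 -1.   ]]
```

View pics/m2.png

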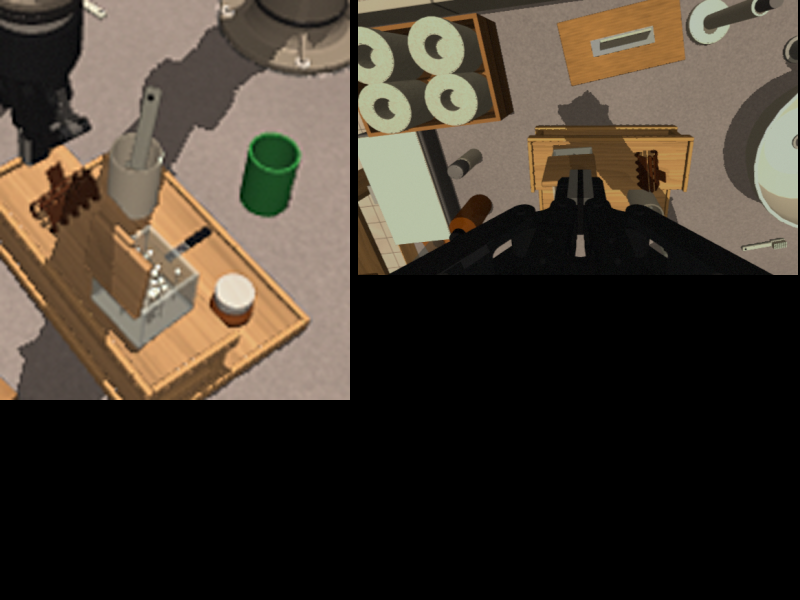

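Call:
send_rows --pt "0 0 -0.13 1 0 0 0" --pt "0 0 -0.13 1 0 0 0" --pt "0 0 -0.13 1 0 0 0" --pt "0 0 -0.13 1 0 0 0" --pt "0 0 -0.13 1 0 0 0"

```text
clock: 3.5
tcp_pos: [0.7147, 0.2331, 0.2881]
orientation: [3.13, -0.194, -0.014]
contact_force: [-0.0, -1.4, -0.8]
grip_width: 0.0001
```

Call:
send_rows --pt "0 0 0 0.33 0 0 0" --pt "0 0 0 0.33 0 0 0" --pt "0 0 0 0.33 0 0 0"

```text
clock: 3.75
tcp_pos: [0.7169, 0.2337, 0.2444]
orientation: [3.133, -0.196, -0.005]
contact_force: [-0.8, -1.4, -0.4]
grip_width: 0.0002
```

Run:
```python
from h import *
o=r.get_obs();print(o['clock'],np.round(o['joints'],3),np.round(o['tcp_pos'],3))
f=cam("scene"); t=cam("top")
out=np.zeros((400,780,3),np.uint8)
s=f["pixels"][200:330,290:430,::-1]; out[:390,:420]=cv2.resize(s,None,fx=3,fy=3,interpolation=cv2.INTER_CUBIC)
w=t["pixels"][110:230,195:310,::-1]; out[:360,430:775]=cv2.resize(w,None,fx=3,fy=3,interpolation=cv2.INTER_CUBIC)
cv2.imwrite("pics/m3.png",out)
```

```text
3.75 [-0.108  0.66  -0.49   1.299  0.308  1.261 -2.301] [0.717 0.234 0.244]
```

View pics/m3.png

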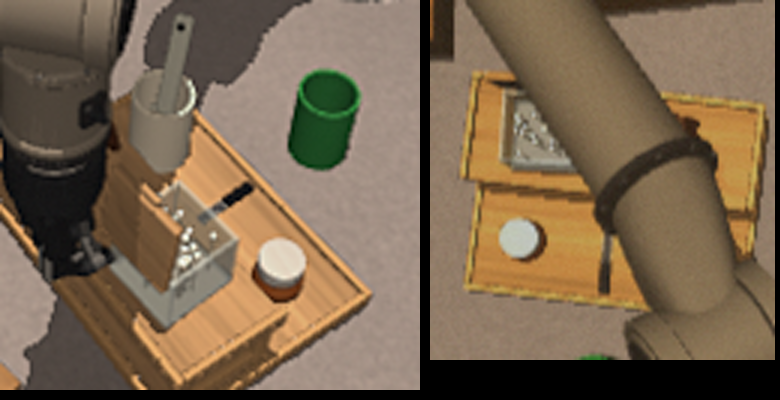

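Call:
send_rows --pt "0 -0.2 0 0 0 0 0" --pt "0 -0.35 0 -0.02 0 0 0" --pt "0 -0.45 0 -0.03 0 0 0" --pt "0 -0.52 0 -0.03 0 0 0" --pt "0 -0.6 0 -0.03 0 0 0" --pt "0 -0.68 0 -0.03 0 0 0" --pt "0 -0.74 0 0 0 0 0" --pt "0 -0.8 0 0.02 0 0 0" --pt "0 -0.86 0 0.06 0 0 0" --pt "0 -0.91 0 0.1 0 0 0" --pt "0 -0.91 0 0.1 0 0 0"

```text
clock: 4.77
tcp_pos: [0.5804, 0.2529, 0.2293]
orientation: [3.135, -0.192, -0.003]
contact_force: [-0.4, -0.1, -1.0]
grip_width: -0.0
```

Call:
send_rows --pt "0 -0.04 0 0.06 0 0 0" --pt "0 -0.08 0 0.12 0 0 0" --pt "0 -0.1 0 0.18 0 0 0" --pt "0 -0.12 0 0.23 0 0 0" --pt "0 -0.12 0 0.23 0 0 0"

```text
clock: 5.18
tcp_pos: [0.5638, 0.2549, 0.1946]
orientation: [3.135, -0.194, -0.001]
contact_force: [0.7, 0.7, 0.1]
grip_width: -0.0
```

Run:
```python
from h import *
f=cam("scene")
s=f["pixels"][180:330,270:430,::-1]
cv2.imwrite("pics/m4.png",cv2.resize(s,None,fx=3,fy=3,interpolation=cv2.INTER_CUBIC))
```

```text
(no output)
```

View pics/m4.png

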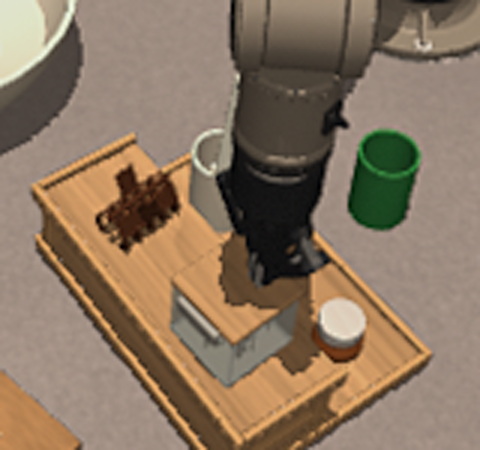

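The lid is nearly flat under the fingers (around 245,285), so I press until a reaction force shows.

Call:
send_rows --pt "0 0 0 0.02 0 0 0" --pt "0 0 0 0.02 0 0 0" --pt "0 0 0 0.04 0 0 0" --pt "0 0 0 0.04 0 0 0"

```text
clock: 5.57
tcp_pos: [0.5642, 0.2553, 0.1937]
orientation: [3.135, -0.195, 0.002]
contact_force: [-11.5, -5.7, 30.2]
grip_width: -0.0002
```

Call:
send_rows --pt "0 0 0 0.02 0 0 0" --pt "0 0 0 0.02 0 0 0" --pt "0 0 0 0.02 0 0 0"

```text
clock: 5.82
tcp_pos: [0.5643, 0.2554, 0.1933]
orientation: [3.134, -0.195, 0.004]
contact_force: [-17.1, -11.1, 47.1]
grip_width: 0.0001
```

Hard stop at tip height 0.183 m, which matches the shut lid's upper face. Now I raise the arm and measure the brush.

Call:
send_rows --pt "0 0 0 -0.1 0 0 0" --pt "0 0 0 -0.5 0 0 0" --pt "0 0 0 -1 0 0 0" --pt "0 0 0 -1 0 0 0" --pt "0 0 0 -1 0 0 0" --pt "0 0 0 -1 0 0 0"

```text
clock: 6.32
tcp_pos: [0.5658, 0.2562, 0.341]
orientation: [-3.132, 0.194, -0.01]
contact_force: [0.5, 1.0, 0.0]
grip_width: 0.0002
```

Run:
```python
from h import *
import pickle
o=r.get_obs();M=R.from_rotvec(o['orientation']).as_matrix();print(o['clock'],np.round(o['joints'],3),np.round(o['tcp_pos'],3))
f=cam("wrist"); c,d=ray(f,320,200); print("cam in tool",M.T@(c-o['tcp_pos']),"axis",M.T@d)
for x in (0,640):
  for y in(0,400): print(x,y,plane(f,x,y,.15))
s=cam("scene"); print("lid pts px",proj(s,[[.575,.24,.18],[.52,.245,.183],[.618,.235,.183]]))
pickle.dump({"wrist":f,"scene":s},open("f2.pkl","wb"))
```

```text
6.3167 [-0.098  0.367 -0.572  1.542  0.205  1.286 -2.391] [0.566 0.256 0.341]
cam in tool [ 0.07427027  0.00025008 -0.13145268] axis [-0.29471291 -0.00836449  0.95554923]
0 0 [0.7464908  0.50375915 0.15      ]
0 400 [0.34508823 0.66629145 0.15      ]
640 0 [ 0.68077627 -0.02055793  0.15      ]
640 400 [ 0.25568455 -0.0764757   0.15      ]
lid pts px [[349.1962804  271.5480468 ]
 [365.03308491 260.81913628]
 [336.19315032 278.81005118]]
```

Run:
```python
from h import *
import pickle
fs=pickle.load(open("f2.pkl","rb"))
print([proj(fs[n],[[.4416,.089,.115],[.406,.076,.18]]) for n in fs])
out=np.zeros((520,800,3),np.uint8)
w=fs["wrist"]["pixels"][:,:,::-1]
p=proj(fs["wrist"],[[.43,.085,.13]])[0].astype(int); x0=int(np.clip(p[0]-65,0,510));y0=int(np.clip(p[1]-65,0,270)); print(x0,y0)
out[:390,:390]=cv2.resize(w[y0:y0+130,x0:x0+130],(390,390),interpolation=cv2.INTER_CUBIC)
s=fs["scene"]["pixels"][190:320,300:430,::-1]; out[:520,400:800]=cv2.resize(s,(520,520),interpolation=cv2.INTER_CUBIC)[:,:400]
cv2.imwrite("pics/m5.png",out)
```

```text
[array([[484.41414199, 258.01596421],
       [526.87153503, 319.35069606]]), array([[343.72848829, 228.93343611],
       [350.46576865, 206.72158369]])]
429 208
```

View pics/m5.png

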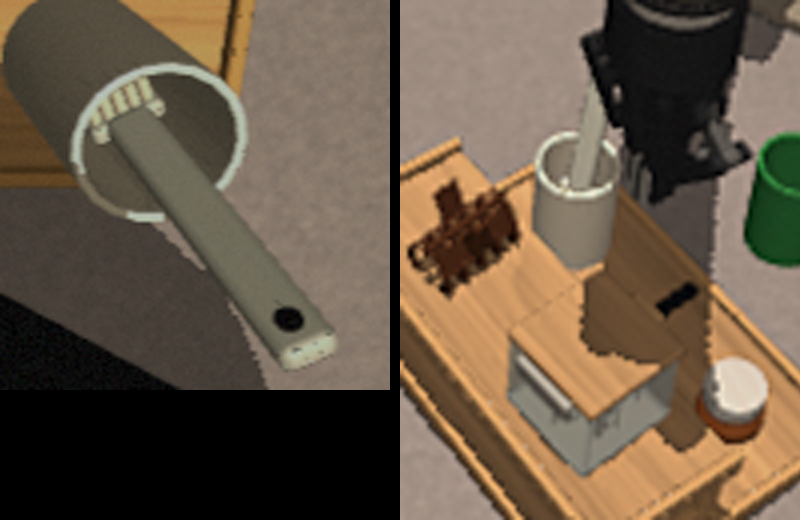

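Run:
```python
from h import *
import pickle
f2=pickle.load(open("f2.pkl","rb"));f0=pickle.load(open("f0.pkl","rb"))
w=f2["wrist"]; s=f0["scene"]
W=lambda x,y:(429+x/3,208+y/3); B=lambda x,y:(270+(x-400)/2.5,190+y/2.5)
print("hole",tri(w,W(289,319),s,B(600,45)))
end=plane(w,*W(309,350),.190); j=plane(w,*W(129,120),.0825)
print("end",end,"junction",j,"rimcentre",plane(w,*W(160,142),.115))
L,Rr=plane(w,*W(262,330),.185),plane(w,*W(310,298),.185);print("width",np.linalg.norm(L-Rr))
n=end-j; print("len",np.linalg.norm(n),"tilt",np.degrees(np.arccos(n[2]/np.linalg.norm(n))),"az",np.degrees(np.arctan2(n[1],n[0])))
d=end-plane(w,*W(160,142),.115); print("az from cup",np.degrees(np.arctan2(d[1],d[0])))
```

```text
hole (array([0.39427679, 0.06464867, 0.15702875]), np.float64(0.0002985705076310762))
end [0.40742207 0.07675643 0.19      ] junction [0.43907428 0.08980282 0.0825    ] rimcentre [0.44522726 0.09134432 0.115     ]
width 0.017748929176325895
len 0.11281986164047637 tilt 17.665116681450456 az -157.59954345295287
az from cup -158.89988429886674
```

Wrist view: the handle's end cap is at (309,350), the junction at (129,120) and the cup rim centre at (160,142). Measured length is 0.113 m and tilt 17.7°, both consistent with what was given. Next I compute the pre-grasp.

```bash
cat >> h.py <<'E'
def rows(P,M,cmdP=None,cmdR=None):
    o=r.get_obs(); p=o['tcp_pos'] if cmdP is None else cmdP; R0=R.from_rotvec(o['orientation']).as_matrix() if cmdR is None else cmdR
    return np.round(R0.T@(np.array(P)-p)/.15,3),np.round(R.from_matrix(R0.T@M).as_rotvec()/np.pi,3)
a,b=np.radians(21.5),np.radians(16.7)
hz=np.array([np.cos(a),np.sin(a),0]); up=np.array([0,0,1.])
bx=np.sin(b)*hz-np.cos(b)*up; bz=np.cos(b)*hz+np.sin(b)*up; by=np.cross(bz,bx)
end=np.array([.407,.0765,.190]); G=end+.027*bx
ph=np.radians(60)
def toolR(bx,by,bz):
    t=np.cos(ph)*bx-np.sin(ph)*bz; return np.c_[np.cross(-by,t),-by,t]
E
python3 - <<'E'
from h import *
M=toolR(bx,by,bz); print(M.round(3),G)
T=G+.010*M[:,2]; print("grasp TCP",T, "pre",T-.1*M[:,2]); print(rows(T-.1*M[:,2],M))
E
```

```text
[[ 0.677  0.367 -0.638]
 [ 0.267 -0.93  -0.251]
 [-0.686 -0.    -0.728]] [0.41421886 0.07934359 0.16413879]
grasp TCP [0.40783789 0.07683005 0.15686107] pre [0.47164763 0.10196538 0.22963834]
(array([-0.486,  1.087,  0.71 ]), array([-0.06 , -0.235, -0.151]))
```

Call:
send_rows --pt "1 -0.45 0.95 0.2 -0.06 -0.235 -0.151" --pt "1 -0.45 0.95 0.2 -0.06 -0.235 -0.151" --pt "1 -0.45 0.95 0.2 -0.06 -0.235 -0.151" --pt "1 -0.45 0.95 0.4 -0.06 -0.235 -0.151" --pt "1 -0.45 0.95 0.4 -0.06 -0.235 -0.151" --pt "1 -0.45 0.95 0.4 -0.06 -0.235 -0.151" --pt "1 -0.45 0.95 0.4 -0.06 -0.235 -0.151" --pt "1 -0.45 0.95 0.4 -0.06 -0.235 -0.151" --pt "1 -0.45 0.95 0.4 -0.06 -0.235 -0.151" --pt "1 -0.45 0.95 0.4 -0.06 -0.235 -0.151"

```text
clock: 7.25
tcp_pos: [0.4793, 0.1219, 0.2757]
orientation: [2.751, 0.52, -1.089]
contact_force: [0.1, 0.1, -0.1]
grip_width: 0.0856
```

Run:
```python
from h import *
M=toolR(bx,by,bz)
o=r.get_obs();print(o['clock'],np.round(o['joints'],3),np.round(o['tcp_pos'],3))
T=G+.010*M[:,2]; print(rows(T-.08*M[:,2],M),rows(T,M))
f=cam("wrist"); save(f,"w1.png"); print(proj(f,[end,G,end+.114*bx]))
import pickle; pickle.dump(f,open("f3.pkl","wb"))
```

```text
7.25 [ 1.000e-03  6.480e-01 -5.830e-01  1.479e+00  1.810e-01  1.858e+00
 -1.832e+00] [0.479 0.122 0.276]
(array([0.14 , 0.105, 0.423]), array([-0., -0., -0.])) (array([0.139, 0.105, 0.957]), array([-0., -0., -0.]))
[[343.85214165 199.16665835]
 [343.33648931 165.06392776]
 [341.82314814  64.97892439]]
```

View pics/w1.png

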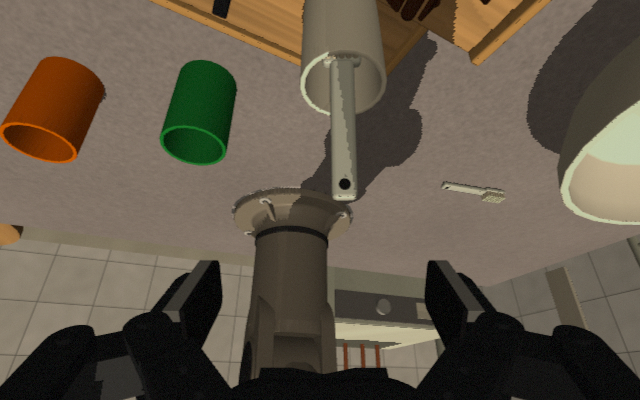

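The wrist view confirms the prediction: end at (344,196) against (344,199), junction at (342,63) against (342,65), with the handle centred between the jaws once shifted. Approaching in two steps.

Call:
send_rows --pt "1 0.14 0.105 0.15 0 0 0" --pt "1 0.14 0.105 0.4 0 0 0" --pt "1 0.14 0.105 0.4 0 0 0" --pt "1 0.14 0.105 0.4 0 0 0"

```text
clock: 7.63
tcp_pos: [0.4597, 0.0962, 0.2187]
orientation: [2.749, 0.518, -1.091]
contact_force: [0.8, 0.2, 0.5]
grip_width: 0.0855
```

Run:
```python
from h import *
M=toolR(bx,by,bz)
o=r.get_obs();print(o['clock'],np.round(o['joints'],3),np.round(o['tcp_pos'],3))
T=G+.010*M[:,2]; print(rows(T,M))
f=cam("wrist"); h=f["pixels"]
# handle edges: print row profile near the hole-free part
P=proj(f,[end,G,G+.02*bx,G+.01*by,G-.01*by]);print(P.round(1))
save(f,"w2.png")
```

```text
7.6333 [ 0.037  0.668 -0.576  1.591  0.212  1.738 -1.819] [0.46  0.096 0.219]
(array([ 0.014, -0.007,  0.553]), array([ 0.   ,  0.   , -0.001]))
[[321.2 258.2]
 [321.2 214.2]
 [321.1 183.1]
 [305.  214.2]
 [337.3 214.2]]
```

q6 falls as we approach, so there is room. Continuing, then gripping.

Call:
send_rows --pt "1 0.014 -0.007 0.15 0 0 0" --pt "1 0.014 -0.007 0.3 0 0 0" --pt "1 0.014 -0.007 0.45 0 0 0" --pt "1 0.014 -0.007 0.55 0 0 0" --pt "1 0.014 -0.007 0.55 0 0 0"

```text
clock: 8.1
tcp_pos: [0.4091, 0.0779, 0.1572]
orientation: [2.75, 0.52, -1.089]
contact_force: [-0.3, 0.4, 0.2]
grip_width: 0.0857
```

Run:
```python
from h import *
o=r.get_obs();print(np.round(o['joints'],3),np.round(o['tcp_pos'],3),o["contact_force"])
f=cam("wrist"); s=cam("scene")
out=np.zeros((400,800,3),np.uint8); out[:300,:480]=cv2.resize(f["pixels"][:,:,::-1],(480,300),interpolation=cv2.INTER_AREA)
c=s["pixels"][170:270,290:395,::-1]; out[:300,484:799]=cv2.resize(c,None,fx=3,fy=3,interpolation=cv2.INTER_CUBIC)
cv2.imwrite("pics/w3.png",out)
```

```text
[ 0.064  0.673 -0.578  1.762  0.23   1.57  -1.837] [0.409 0.078 0.157] [-0.34844051  0.42889058  0.15464538]
```

View pics/w3.png

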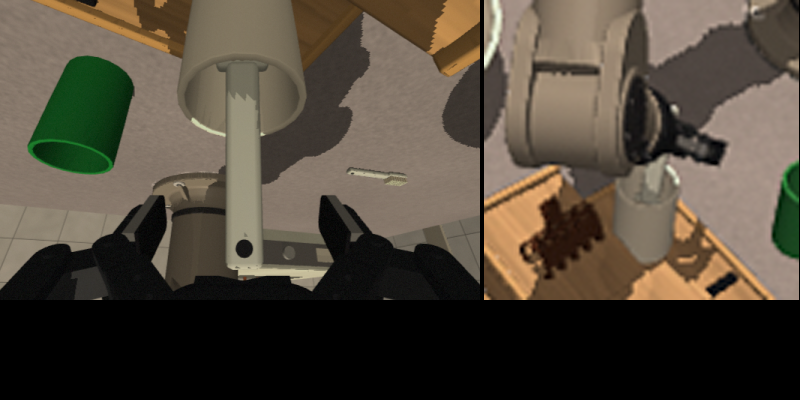

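The handle (hole at 244,247) lies centred between the pads. Closing.

Call:
send_rows --pt "0 0 0 0 0 0 0" --pt "0 0 0 0 0 0 0" --pt "0 0 0 0 0 0 0" --pt "0 0 0 0 0 0 0" --pt "0 0 0 0 0 0 0" --pt "0 0 0 0 0 0 0" --pt "0 0 0 0 0 0 0" --pt "0 0 0 0 0 0 0" --squeeze 70

```text
clock: 8.87
tcp_pos: [0.4102, 0.0786, 0.1573]
orientation: [2.751, 0.521, -1.089]
contact_force: [0.1, 0.2, 2.2]
grip_width: 0.0188
```

Run:
```python
from h import *
o=r.get_obs(); M=R.from_rotvec(o['orientation']).as_matrix()
print(o["grip_width"],"tool dir of brush axis up:",M.T@(-bx), "bz",M.T@bz)
d=-bx*.13+bz*.006
print("pull",M.T@d/.15)
```

```text
0.018770058785869938 tool dir of brush axis up: [-8.65237247e-01  4.85245350e-04 -5.01362415e-01] bz [ 5.01362344e-01 -2.68705412e-04 -8.65237383e-01]
pull [-7.29817787e-01  4.09797753e-04 -4.69123589e-01]
```

Call:
send_rows --pt "0 -0.05 0 -0.05 0 0 0" --pt "0 -0.13 0 -0.1 0 0 0" --pt "0 -0.22 0 -0.15 0 0 0" --pt "0 -0.31 0 -0.2 0 0 0" --pt "0 -0.4 0 -0.25 0 0 0" --pt "0 -0.49 0 -0.3 0 0 0" --pt "0 -0.58 0 -0.355 0 0 0" --pt "0 -0.67 0 -0.405 0 0 0" --pt "0 -0.76 0 -0.46 0 0 0" --pt "0 -0.8 0 -0.48 0 0 0" --pt "0 -0.8 0 -0.48 0 0 0"

```text
clock: 9.78
tcp_pos: [0.3747, 0.0647, 0.2934]
orientation: [2.752, 0.521, -1.085]
contact_force: [-0.1, -0.2, -0.9]
grip_width: 0.0185
```

Run:
```python
from h import *
import pickle
o=r.get_obs();print(np.round(o['joints'],3),np.round(o['tcp_pos'],3),o["contact_force"],o["grip_width"])
fs={n:cam(n) for n in("wrist","scene","top")}; pickle.dump((o,fs),open("f4.pkl","wb"))
out=np.zeros((560,800,3),np.uint8); out[:300,:480]=cv2.resize(fs["wrist"]["pixels"][:,:,::-1],(480,300),interpolation=cv2.INTER_AREA)
c=fs["scene"]["pixels"][140:270,290:395,::-1]; out[:390,484:799]=cv2.resize(c,None,fx=3,fy=3,interpolation=cv2.INTER_CUBIC)
c=fs["top"]["pixels"][75:160,350:430,::-1]; out[305:560,:240]=cv2.resize(c,None,fx=3,fy=3,interpolation=cv2.INTER_CUBIC)
c=fs["scene"]["pixels"][130:260,165:245,::-1]; out[305:560,245:402]=cv2.resize(c,(157,255),interpolation=cv2.INTER_CUBIC)
cv2.imwrite("pics/w4.png",out)
```

```text
[ 0.125  0.448 -0.623  1.759  0.139  1.766 -1.774] [0.375 0.065 0.293] [-0.07900681 -0.22480068 -0.94821016] 0.018492677484937922
```

View pics/w4.png

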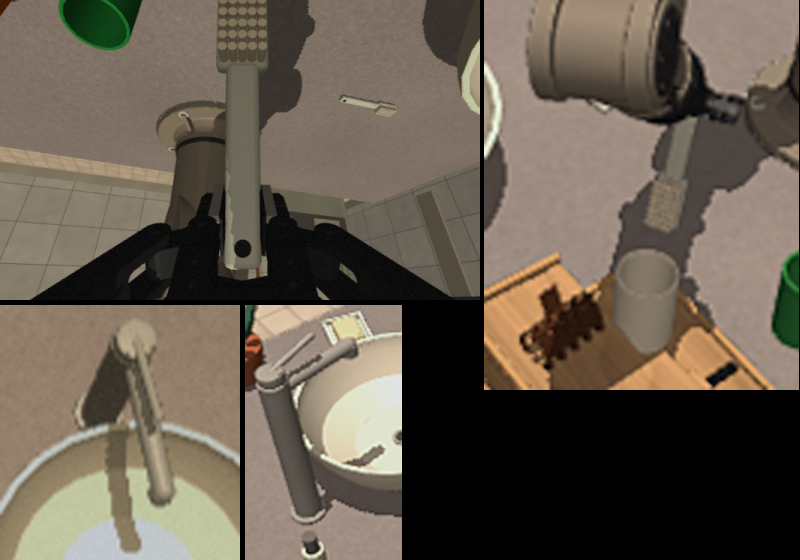

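The brush is out and the cup still stands. The tap shows its spout's rounded end at (163,503) and its column top at (136,337) in the lower-left crop. Next: check the brush-in-hand prediction and find the target.

```bash
cat >> h.py <<'E'
T0=np.array([.4102,.0786,.1573]); M0=R.from_rotvec([2.751,.521,-1.089]).as_matrix()
O_t=M0.T@(end+.142*bx-T0); Bt=M0.T@np.c_[bx,by,bz]   # brush pose in tool
def goal(P,beta,z):
    h=np.array([np.cos(beta),np.sin(beta),0]); B=np.c_[h,np.cross(up,h),up]
    M=B@Bt.T; O=np.array([P[0],P[1],z-.018]); return O-M@O_t,M
E
python3 - <<'E'
from h import *
import pickle
o,fs=pickle.load(open("f4.pkl","rb")); t=fs["top"]; s=fs["scene"]
p=o['tcp_pos'];M=R.from_rotvec(o['orientation']).as_matrix()
Q=lambda v:p+M@(O_t+Bt@np.array(v))
print("pred wrist /640*480",(proj(fs["wrist"],[Q((-.028,0,.006)),Q((-.142,0,.006)),Q((-.02,.014,.018)),Q((-.02,-.014,.018))])*.75).round(1))
print("head low",Q((.028,0,0)))
S=lambda x,y:(165+(x-245)/(157/80),130+(y-305)/(255/130))
for u in [(160,488),(163,503)]:
    print("spout top",plane(t,350+u[0]/3,75+(u[1]-305)/3,.262))
print("tri",tri(t,(350+160/3,75+(488-305)/3),s,S(349,347)))
col=plane(t,350+136/3,75+(337-305)/3,.318); print("col",col,"col base scene",plane(s,*S(309,516),0.0))
# proj check of spout model
out=np.array([.613,-.317,.262]);print(proj(t,[out]),proj(s,[out]),S(349,347))
E
```

```text
pred wrist /640*480 [[243.4  65.6]
 [243.7 274.8]
 [218.1  40.9]
 [268.8  40.8]]
head low [0.41723326 0.08050973 0.16337919]
spout top [ 0.61553176 -0.31598178  0.262     ]
spout top [ 0.59972944 -0.31882915  0.262     ]
tri (array([ 0.61374331, -0.31456467,  0.26359055]), np.float64(0.0036531064446831203))
col [ 0.75918112 -0.28504932  0.318     ] col base scene [ 0.76504722 -0.27019278  0.        ]
[[403.6732402  136.79914062]] [[217.25489963 151.24054867]] (217.99363057324842, 151.41176470588235)
```

Run:
```python
from h import *
P=(.614,-.316)
for b in (-15,):
    T,M=goal(P,np.radians(b),.210); print("goal",T,M.round(2)); S=T+[0,.20,.04]; print("stage",S,rows(S,M))
    m=r.get_obs(); print(M.round(3).tolist())
```

```text
goal [ 0.5083343  -0.28687834  0.18619226] [[ 0.84 -0.26  0.48]
 [-0.22 -0.97 -0.13]
 [ 0.5  -0.   -0.87]]
stage [ 0.5083343  -0.08687834  0.22619226] (array([0.634, 1.265, 0.   ]), array([0.025, 0.393, 0.215]))
[[0.835, -0.259, 0.485], [-0.225, -0.966, -0.129], [0.502, -0.001, -0.865]]
```

Call:
send_rows --pt "0 0.05 0.07 0 0.002 0.03 0.016" --pt "0 0.1 0.14 0 0.004 0.06 0.033" --pt "0 0.14 0.21 0 0.006 0.09 0.05" --pt "0 0.18 0.28 0 0.008 0.12 0.066" --pt "0 0.22 0.35 0 0.01 0.15 0.082" --pt "0 0.26 0.42 0 0.011 0.18 0.098" --pt "0 0.3 0.49 0 0.013 0.21 0.115" --pt "0 0.34 0.56 0 0.015 0.24 0.131" --pt "0 0.38 0.63 0 0.017 0.27 0.148" --pt "0 0.42 0.7 0 0.019 0.3 0.164" --pt "0 0.46 0.77 0 0.021 0.33 0.18" --pt "0 0.5 0.84 0 0.023 0.36 0.197" --pt "0 0.55 0.9 0 0.025 0.393 0.215" --pt "0 0.6 0.95 0 0.025 0.393 0.215" --pt "0 0.63 0.99 0 0.025 0.393 0.215" --pt "0 0.63 0.99 0 0.025 0.393 0.215"

```text
clock: 11.27
tcp_pos: [0.4928, -0.0492, 0.2257]
orientation: [2.946, -0.387, 0.788]
contact_force: [0.6, -0.8, -0.3]
grip_width: 0.0185
```

Run:
```python
from h import *
o=r.get_obs();print(np.round(o['joints'],3),np.round(o['tcp_pos'],3),o["grip_width"])
p=o['tcp_pos'];M=R.from_rotvec(o['orientation']).as_matrix(); print("brush O",p+M@O_t,"axes",(M@Bt).round(3).tolist())
T,M=goal((.614,-.316),np.radians(-15),.210)
for d in ([0,.12,.01],[0,0,0]): print(rows(T+d,M))
f=cam("wrist"); print((proj(f,[p+R.from_rotvec(o['orientation']).as_matrix()@(O_t+Bt@np.array(v)) for v in((-.028,0,.006),(.025,.014,.018),(.025,-.014,.018))])).round(1)); 
cv2.imwrite("pics/w5.png",f["pixels"][:,:,::-1])
```

```text
[ 0.368  0.023 -0.523  2.32   0.611  0.378 -2.507] [ 0.493 -0.049  0.226] 0.01845744580614375
brush O [ 0.59852012 -0.0782295   0.23124219] axes [[0.966, 0.258, 0.003], [-0.258, 0.966, 0.0], [-0.003, -0.001, 1.0]]
(array([0.164, 0.731, 0.322]), array([0.   , 0.001, 0.   ]))
(array([0.31 , 1.504, 0.483]), array([0.   , 0.001, 0.   ]))
[[323.9  87.3]
 [292.3 -34.7]
 [355.3 -34.7]]
```

Call:
send_rows --pt "0 0.05 0.12 0.12 0 0 0" --pt "0 0.1 0.3 0.22 0 0 0" --pt "0 0.14 0.45 0.28 0 0 0" --pt "0 0.16 0.6 0.32 0 0 0" --pt "0 0.165 0.73 0.322 0 0 0" --pt "0 0.165 0.73 0.322 0 0 0" --pt "0 0.165 0.73 0.322 0 0 0"

```text
clock: 11.9
tcp_pos: [0.509, -0.1672, 0.1979]
orientation: [2.944, -0.391, 0.792]
contact_force: [-0.0, 1.3, -0.1]
grip_width: 0.0186
```

Run:
```python
from h import *
o=r.get_obs();print(np.round(o['joints'],3),np.round(o['tcp_pos'],3),o["grip_width"])
T,M=goal((.614,-.316),np.radians(-15),.210); print(rows(T,M))
```

```text
[ 0.626  0.142 -0.479  2.282  0.499  0.236 -2.123] [ 0.509 -0.167  0.198] 0.018637411872056083
(array([0.137, 0.771, 0.169]), array([ 0., -0., -0.]))
```

Call:
send_rows --pt "0 0.02 0.1 0.03 0 0 0" --pt "0 0.05 0.22 0.06 0 0 0" --pt "0 0.07 0.34 0.09 0 0 0" --pt "0 0.08 0.42 0.1 0 0 0" --pt "0 0.08 0.42 0.1 0 0 0"

```text
clock: 12.32
tcp_pos: [0.5103, -0.2328, 0.191]
orientation: [2.945, -0.389, 0.793]
contact_force: [-0.3, -0.1, -0.3]
grip_width: 0.0181
```

Run:
```python
from h import *
o=r.get_obs();print(np.round(o['joints'],3),np.round(o['tcp_pos'],3),o["grip_width"])
p=o['tcp_pos'];M=R.from_rotvec(o['orientation']).as_matrix(); print("brush O",p+M@O_t,"axes",(M@Bt).round(3).tolist())
T,M=goal((.614,-.316),np.radians(-15),.210); print(rows(T,M))
```

```text
[ 0.854  0.213 -0.566  2.228  0.371  0.22  -1.845] [ 0.51  -0.233  0.191] 0.018119985414617002
brush O [ 0.61593945 -0.26201469  0.19683656] axes [[0.966, 0.259, -0.001], [-0.259, 0.966, 0.0], [0.001, 0.0, 1.0]]
(array([0.054, 0.351, 0.068]), array([ 0., -0., -0.]))
```

Call:
send_rows --pt "0 0.015 0.08 0.02 0 0 0" --pt "0 0.025 0.16 0.03 0 0 0" --pt "0 0.035 0.24 0.045 0 0 0" --pt "0 0.045 0.3 0.055 0 0 0" --pt "0 0.05 0.33 0.065 0 0 0" --pt "0 0.054 0.351 0.068 0 0 0" --pt "0 0.054 0.351 0.068 0 0 0" --pt "0 0.054 0.351 0.068 0 0 0"

```text
clock: 12.98
tcp_pos: [0.5085, -0.2844, 0.1861]
orientation: [2.946, -0.385, 0.793]
contact_force: [-0.1, 1.1, -0.2]
grip_width: 0.0186
```

Run:
```python
from h import *
import pickle
o=r.get_obs();print(np.round(o['joints'],3),np.round(o['tcp_pos'],3),o["grip_width"],o["contact_force"],np.abs(o["qvel"]).max())
p=o['tcp_pos'];M=R.from_rotvec(o['orientation']).as_matrix(); print("bristles",p+M@(O_t+Bt@[0,0,.018]),"axes",(M@Bt).round(3).tolist())
fs={n:cam(n) for n in("wrist","scene","top")}; pickle.dump((o,fs),open("f5.pkl","wb"))
b=p+M@(O_t+Bt@[0,0,.018])
for n in fs: print(n,proj(fs[n],[b,[.614,-.316,.25]]).round(1).tolist())
out=np.zeros((590,800,3),np.uint8); out[:300,:480]=cv2.resize(fs["wrist"]["pixels"][:,:,::-1],(480,300),interpolation=cv2.INTER_AREA)
c=fs["scene"]["pixels"][110:220,165:270,::-1]; out[:330,484:799]=cv2.resize(c,None,fx=3,fy=3,interpolation=cv2.INTER_CUBIC)
c=fs["top"]["pixels"][70:165,340:440,::-1]; out[303:588,:300]=cv2.resize(c,None,fx=3,fy=3,interpolation=cv2.INTER_CUBIC)
c=fs["scene"]["pixels"][200:325,265:425,::-1]; out[335:585,320:640]=cv2.resize(c,None,fx=2,fy=2,interpolation=cv2.INTER_CUBIC)
cv2.imwrite("pics/w6.png",out)
```

```text
[ 1.026  0.278 -0.643  2.175  0.318  0.232 -1.675] [ 0.508 -0.284  0.186] 0.018588883197340266 [-0.11353312  1.11930643 -0.17735513] 0.003971794587756922
bristles [ 0.61420577 -0.31318844  0.2100115 ] axes [[0.967, 0.256, -0.001], [-0.256, 0.967, 0.0], [0.001, -0.0, 1.0]]
wrist [[323.9, 13.2], [333.0, -82.5]]
scene [[220.0, 164.5], [217.7, 154.5]]
top [[399.8, 139.4], [402.7, 137.2]]
```

View pics/w6.png

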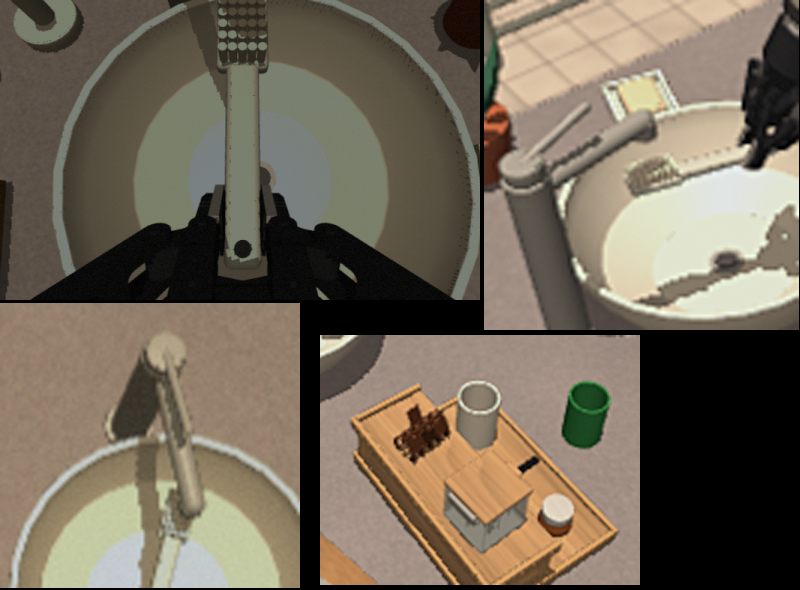

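The lid is flat shut, the cup stands in place and the brush is level under the spout. I use the last picture to fine-check alignment, drawing predicted points over an enlarged view.

Run:
```python
from h import *
import pickle
o,fs=pickle.load(open("f5.pkl","rb"))
p=o['tcp_pos'];M=R.from_rotvec(o['orientation']).as_matrix()
Q=lambda v:p+M@(O_t+Bt@np.array(v))
pts=[Q(v) for v in((.025,.014,.018),(.025,-.014,.018),(-.025,-.014,.018),(-.025,.014,.018))]
o_=np.array([.614,-.316,.25]); k=8
ims=[]
for n,(x0,y0,w,h) in {"scene":(200,135,50,60),"top":(380,110,46,60)}.items():
    im=cv2.resize(fs[n]["pixels"][y0:y0+h,x0:x0+w,::-1],None,fx=k,fy=k,interpolation=cv2.INTER_CUBIC)
    f=lambda P:[tuple(int(x) for x in ((q+.5-[x0,y0])*k)) for q in proj(fs[n],P)]
    for q in f(pts): cv2.circle(im,q,3,(0,0,255),-1)
    for q in f([o_]): cv2.circle(im,q,3,(255,0,0),-1)
    for q in f([[.614,-.316,.262]]): cv2.circle(im,q,3,(0,255,0),-1)
    ims.append(im)
cv2.imwrite("pics/w7.png",np.hstack(ims))
```

```text
(no output)
```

View pics/w7.png

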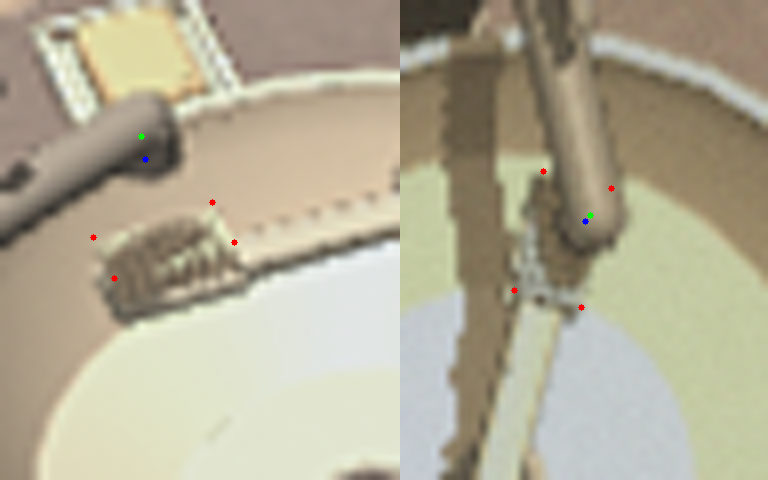

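Alignment agrees to about 2–3 mm in both views: the bristle corners are at (93–234,202–278) in scene and the spout end is at (590,220) in top. I make a final 2.5 mm shift, hold, then hand in.

Call:
send_rows --pt "0 0 0.017 0 0 0 0" --pt "0 0 0.017 0 0 0 0" --pt "0 0 0.017 0 0 0 0" --pt "0 0 0.017 0 0 0 0" --pt "0 0 0.017 0 0 0 0" --pt "0 0 0.017 0 0 0 0" --pt "0 0 0.017 0 0 0 0" --pt "0 0 0.017 0 0 0 0"

```text
clock: 13.8
tcp_pos: [0.5074, -0.2879, 0.186]
orientation: [2.945, -0.387, 0.793]
contact_force: [0.1, 0.2, -1.2]
grip_width: 0.0185
```

Run:
```python
from h import *
o=r.get_obs();p=o['tcp_pos'];M=R.from_rotvec(o['orientation']).as_matrix()
b=p+M@(O_t+Bt@[0,0,.018]); tilt=np.degrees(np.arccos((M@Bt)[2,2])); v=np.abs(o["qvel"]).max()
print(b,tilt,o["grip_width"],o["contact_force"],v)
if np.hypot(b[0]-.613,b[1]+.315)<.004 and tilt<2 and v<.02: print(r.hand_in())
```

```text
[ 0.61309376 -0.31687624  0.20988718] 0.041888288147496 0.01848210828364978 [ 0.14835555  0.24234672 -1.20801277] 0.0016288688009348685
the job is handed in; nothing more can be done
None
```

The swab jar's lid is shut and the brush is held level under the spout with its bristles up. I handed the job in at about 14 s; no verdict was reported.

**Lid:** I pushed it down until it stopped hard, with the fingertips at about 183 mm, which is the shut height of its upper face. A later picture shows it flat. The last push read 47 N vertical (about 51 N in all) at the wrist. That came through the closed fingertips, not the gripper's body, but it is above the 40 N figure.

**Brush:** I drew it out along its handle. The last pictures show the cup, hair clip, nail file and cream jar in place.

**Final pose, computed from the measured tool pose:**

| Check | Value |
|---|---|
| Bristle middle | (0.613, -0.317, 0.210) m |
| Estimated outlet | (0.612–0.614, -0.3145 to -0.316) m at 0.250 m height |
| Sideways offset from outlet | about 1–3 mm |
| Tilt from level | 0.04° |
| Gap from bristles to outlet | about 40 mm |
| Clearance of brush over basin rim | about 70 mm |
| Outside force | about 1 N |
| Joint speed | below 0.002 rad/s |

**Disagreements:** The last two camera views differed by about 2–3 mm on where the bristles and outlet are. In the scene view the head looked up to about 3 mm lower than calculated, and the nozzle looked up to about 5 mm off my estimate. I took no picture after the final 2.5 mm shift.

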